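Ready the disc cutter for the next blank

TASK

Ready the jeweller's disc cutter for its next disc: first, with the punch still fully down, press the tipped-up end of the brass blank down until the blank lies flat on the feed bed. Then draw the punch straight up about 30 mm, until the dark ring scribed round its shank comes level with the top of the guide block, without wedging it or pulling it right out. Finish while still gripping the punch there, steady and free in its bore, and leave the other things on the bench where they are.

Things in the scene. Friction and masses are not known exactly. Their poses are not given: they have to be found in the camera images.
- cutter: fixed bare-steel disc cutter. Origin on the bench under its middle, z up, x from feed bed to guide block. Feed bed: flat, x -90 to +15 mm, top 30 mm above the bench, rails at y +-30 to +-40 mm 6 mm above the bed, 4 mm high lip at x -88. Guide block 70 x 80 mm centred at x +50, top 81 mm above the bench; under it a 6 mm feed slot, then the die. Foot plate 210 x 110 x 8 mm.
- bore_mouth (a point): point on the axis of the upright bore, at the top face of the guide block (81 mm above the bench). The bore is 19.5 mm wide and runs 45 mm through the guide block, across the 6 mm slot and 9 mm into the die, so 60 mm deep in all.
- punch: loose upright steel punch, 110 mm long, about 0.3 kg. Origin at the centre of its foot, z up. Shank 18 mm wide to 64 mm up; above it a banded round grip 26 mm wide to the top. At the start it is fully down: foot 60 mm below the guide's top, grip from 5 to 50 mm above it. Let go, it drops back. A thin dark ring round the shank, 30 mm above the foot, is level with the guide's top once raised 30 mm.
- blank: loose brass plate 70 x 50 x 4 mm, about 0.12 kg, lying in the feed bed between the rails; long side along its x axis, z up through its thickness, origin at the centre of its underside. Its end away from the guide block is tipped up by the stop pin.
- pin_spot (a point): the place on the feed bed's surface (30 mm above the bench) where the stop pin comes through, under the tipped-up end of the blank, 119 mm from the bore axis: press the blank down above this point
- stop_pin (a joint): a stiff steel pin, 10 mm wide, that stands out of the feed bed under the blank. Value in m: how far it has been pushed down; starts at 0 to 0.004; 0 = 12 mm proud of the bed, 0.012 = flush, 0.0125 = its end stop. It has no spring: friction holds it, about 7 N pushes it down, and it stays where it is left.
- punch_stand: bystander: dark wooden block 50 x 90 x 35 mm near the guide-block end of the cutter; origin under its middle
- spare_a: bystander: plain steel punch 12 mm wide and 55 mm long standing in the wooden block, top 65 mm above the bench; origin at its foot
- spare_b: bystander: plain steel punch 10 mm wide and 55 mm long standing in the wooden block, top 65 mm above the bench; origin at its foot
- spare_blank: bystander: brass plate 60 x 45 x 4 mm lying flat on the bench; origin at the centre of its underside
- tweezers: bystander: steel tweezers 120 mm long lying along their x axis, 8 mm high; origin under their middle
- ring: bystander: plain brass finger ring 22 mm wide, 5 mm high, lying flat on the bench; origin at the centre of its underside
Not all that is in view belongs to the job. Leave any turquoise look-alike of the blank alone. Leave any pink look-alike of the cutter alone.

How it is judged:
On the way, in this order (a step that is already met when the one before it is completed fails the run):
1. the blank lies flat on the feed bed, the stop pin pushed down, the punch still fully down (value of joint stop_pin above 0.0105 m and angle between blank's own z axis and vertical below 0.03 rad and z of blank in the frame of cutter below 0.0315 m and z of punch in the frame of bore_mouth below -0.055 m), for 0.2 s.
2. the punch is drawn 22 to 38 mm up by the fingers (z of punch in the frame of bore_mouth between -0.038 and -0.022 m and contact force between the fingers and punch above 3 N), for 0.2 s.
At the end, for the whole second after the job is handed in: Fingers hold the punch (over 3 N) 22 to 38 mm above its seat, foot within 2.5 mm of the bore axis, upright to 0.06 rad, under 10 mm/s, pressing on the bore with under 10 N; the blank lies flat on the bed (within 1.5 mm, 0.03 rad) over the pushed-down stop pin (all of step 2 and horizontal distance between punch and bore_mouth below 0.0025 m and angle between the z axis of punch and the z axis of cutter, either way round below 0.06 rad and contact force between punch and cutter below 10 N and linear speed of punch below 0.01 m/s and value of joint stop_pin above 0.0105 m and angle between blank's own z axis and vertical below 0.03 rad and z of blank in the frame of cutter between 0.0285 and 0.0315 m and horizontal distance between blank and pin_spot below 0.045 m); the arm keeps its last pose, push and grip.
It fails at once if the punch is pulled right out of the guide (z of punch in the frame of bore_mouth above -0.006 m).
It fails at once if a bystander is moved by more than 25 mm (distance of any of spare_a, spare_b, spare_blank, tweezers, ring from where it was at the start of the episode above 0.025 m).
It fails at once if the punch is wedged hard against its bore while it is drawn (z of punch in the frame of bore_mouth above -0.055 m and contact force between punch and cutter above 60 N).
It also fails if it takes over 48 s, if anything falls off the work surface, if the arm or the gripper's body presses on something with over 40 N, if the wrist force passes 120 N, or if a joint passes its speed limit or range.

ROBOT

A 7-joint arm with a two-finger parallel gripper is mounted at the origin on the work surface. World frame = base frame: x ahead of the robot, y to its left, z up, the work surface at z = 0. Lengths are in m, angles in rad, forces in N, time in s.
With the tool pointing down it reaches from about 0.4 to 0.9 m from the base axis. Payload 5.5 kg.
Tool frame: the origin (TCP) lies midway between the tips of the shut fingers; the grasp point (between the pads) lies 19 mm behind it; z points along the fingers, y is the direction in which the jaws open and shut (so a half turn about z gives the same grasp; the last joint's range is limited). The gripper opens to 85 mm and grips with 20 to 120 N. Pads are 22 mm wide; open, the fingers measure 114 mm over their backs; the gripper's body (76 mm by 85 mm) begins 54 mm behind the grasp point. The pads swing forward as they close: fully open they stand 13 mm farther back than shut.
Start: joints at [1.573, 0.501, -0.427, 1.55, 0.221, 1.138, -0.21], TCP at [0.168, -0.628, 0.231] pointing down, gripper open.
Joint ranges: [-2.88, 2.88], [-0.31, 2.03], [-1.54, 1.56], [0.2, 2.42], [-1.41, 4.55], [0.19, 2.02], [-2.57, 2.57]. Speed limits (rad/s): [2.57, 2.57, 3.14, 3.14, 3.14, 3.14, 3.14].

INTERFACE

Orientations are given as a rotation vector (axis times angle).
In Python, from rig import r, kin, eyes, close_job gives the robot as it stands. Calls block until the motion is done:
- r.move_pose(position, orientation): joint-space move of the TCP to a pose.
- r.move_straight(position, vel=0.15, rotation=None, stop_force=None): straight line of the TCP; rotation=None keeps the orientation; vel is the mean speed in m/s. With stop_force (N) it stops when the force on the tool has changed by that much, and returns True; else False.
- r.move_j(angles): joint-space move.
- r.move_gripper(opening, f_grip=None): finger opening in m; f_grip is the grip in N (None keeps the last); returns when the fingers have stopped.
- r.hold(seconds).
- kin.ik(position, orientation): joint angles nearest the present ones, or None.
- r.read_state(): the state.
- eyes.camera(name): name is "scene" or "top"; returns a dict with "frame" (384x512x3 uint8, blue, green, red), "fx", "fy", "cx", "cy" (pixels), "R" (3x3) and "t" (3): a world point X has camera coordinates R X + t. Camera axes: x right, y down, z forward; pixel columns grow to the right and rows downward; lengths in m; the calibration is good to about 2 mm. A picture is of the moment at which its call begins. There is no depth.
A pose or a line that the arm cannot do raises r.PlanningError and nothing moves.
- close_job(): hands the job in, once; it reports no verdict.
The state is a dict: "clock": time; "qpos": joint angles; "qvel": joint speeds; "joint_efforts": joint torques, N m; "tcp_pos": TCP position; "tcp_rot": TCP orientation; "force": force on the tool from outside, world axes, zero at the start; "torque": the same for the moment, N m; "finger_gap": finger opening in m.
Only numpy, scipy, OpenCV 4.12 (cv2) and the standard library are available. Lean on these libraries where they do the work, as an engineer would, in place of code of your own. Each camera call takes 0.05 s, during which the arm holds its last target. There are 200 camera calls.

## Working session

There is one attempt and no reset: what is moved stays moved. The work goes in short steps, each a Python script; the robot and the scene stay as the last script left them, time stands still between calls to the robot, and variables do not carry over. Pictures are saved under pics/ and viewed, about 8 in all and at most 12, crops included, and the job is handed in when it is done.

```bash
mkdir -p pics; ls; python3 - <<'E'
from rig import r,kin,eyes
import cv2,numpy as np,pickle
s=r.read_state();print(s['clock'],s['tcp_pos'],s['tcp_rot'],s['finger_gap'],s['force'])
d={}
for n in('scene','top'):
    c=eyes.camera(n);d[n]=c;cv2.imwrite(f'pics/{n}0.png',c['frame'])
    print(n,c['fx'],c['fy'],c['cx'],c['cy'],c['R'],c['t'],-np.array(c['R']).T@c['t'])
pickle.dump(d,open('cams.pkl','wb'))
E
```

```text
pics
0.0 [ 0.16738603 -0.62735017  0.23025564] [-3.11298746e+00 -4.08306829e-01  2.83113782e-04] 0.08515867766365735 [-0.38366305  0.24264708  0.99119205]
scene 396.5211844436434 396.5211844436434 257.6650772677635 188.53548642891445 [[-0.38459133  0.923082    0.00301994]
 [ 0.68217006  0.28641919 -0.67276151]
 [-0.62187902 -0.25667813 -0.73985325]] [ 0.1329564  -0.30799074  1.11871913] [0.95694389 0.25263554 0.62008215]
top 384.01054329626135 384.01054329626135 252.93442976407061 190.21913465168257 [[-0.00860664 -0.99990641 -0.0106348 ]
 [-0.98312166  0.01040486 -0.18265691]
 [ 0.18275047  0.00888324 -0.9831192 ]] [0.05021148 0.50983569 0.87651037] [0.34147997 0.03711575 0.95537317]
```

View pics/scene0.png

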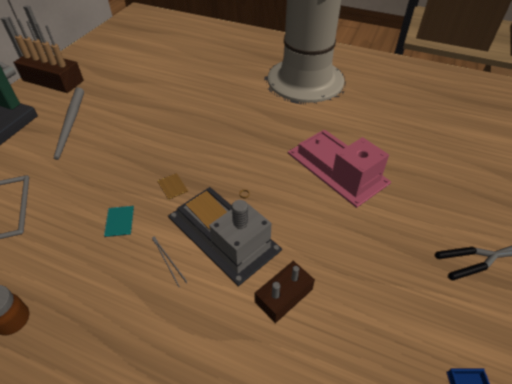

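View pics/top0.png

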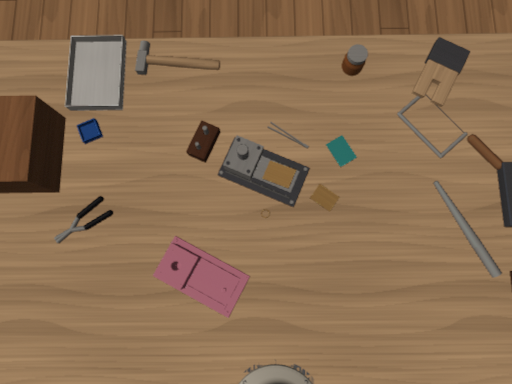

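The scene view shows the grey cutter near (225,230), with the punch knob at (240,212). In the top view the punch is near (243,150), the blank near (280,178) and the pink decoy near (200,275). I'll zoom in on the cutter next.

```bash
python3 - <<'E'
import cv2,pickle
d=pickle.load(open('cams.pkl','rb'))
for n,(x,y,w,h) in dict(top=(210,130,105,80),scene=(160,180,125,104)).items():
    k=7 if n=='top' else 6
    im=cv2.resize(d[n]['frame'][y:y+h,x:x+w],None,fx=k,fy=k,interpolation=cv2.INTER_CUBIC)
    for i in range(0,w,10): cv2.putText(im,str(x+i),(i*k,8),0,.35,(255,255,255),1);cv2.line(im,(i*k,10),(i*k,14),(255,255,255),1)
    for i in range(10,h,10): cv2.putText(im,str(y+i),(0,i*k+4),0,.35,(255,255,255),1)
    im=cv2.convertScaleAbs(im,alpha=1.4)
    cv2.imwrite(f'pics/{n}1.png',im[:600])
E
```

```text
(no output)
```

View pics/top1.png

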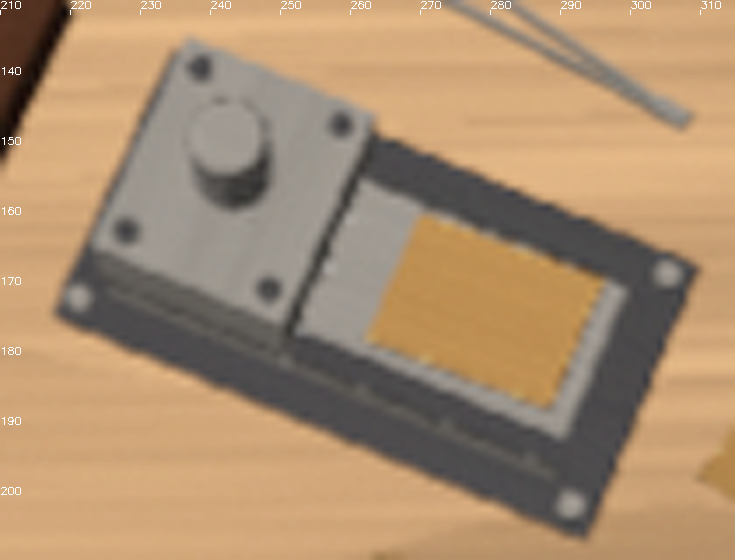

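View pics/scene1.png

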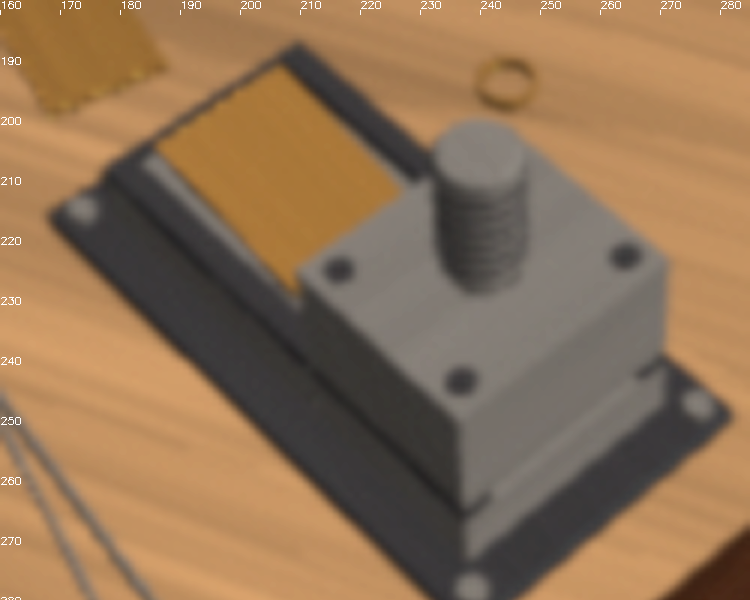

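The top crop shows the block's top corners at (236.9,135.4), (263.6,146.9), (223.1,164.7) and (250.7,177.1), and the punch top at (242.4,149.3). The scene crop shows block corners at (209.7,225), (237,249.7) and (271.3,223.7), and the punch top at (240,205.8). Next I'll fit the pose of the cutter.

```bash
cat >geo.py <<'E'
import numpy as np,pickle
from scipy.optimize import least_squares
C=pickle.load(open('cams.pkl','rb'))
def proj(n,X):
    c=C[n];p=np.asarray(c['R'])@X+c['t'];return np.array([c['fx']*p[0]/p[2]+c['cx'],c['fy']*p[1]/p[2]+c['cy']])
E
python3 - <<'E'
from geo import *
from rig import kin
P=[('top',85,40,81,223.1,164.7),('top',15,40,81,250.7,177.1),('top',85,-40,81,236.9,135.4),('top',15,-40,81,263.6,146.9),
('top',105,55,8,217.4,175),('top',-105,55,8,294,207.1),('top',-105,-55,8,310,168.3),
('scene',85,40,81,271.3,223.7),('scene',85,-40,81,237,249.7),('scene',15,-40,81,209.7,225),('scene',-105,-55,8,168,215.8),('scene',105,55,8,282.5,249.2),('scene',-105,55,8,209.5,187)]
def W(v,l): 
    c,s=np.cos(v[2]),np.sin(v[2]);l=np.array(l)/1000;return np.array([v[0]+c*l[0]-s*l[1],v[1]+s*l[0]+c*l[1],l[2]])
f=lambda v:np.concatenate([proj(p[0],W(v,p[1:4]))-p[4:] for p in P])
o=least_squares(f,[.5,0,1.18]);v=o.x;print(v,np.round(o.fun.reshape(-1,2),1).tolist())
for n,x,y in(('top',242.4,149.3),('scene',240,205.8)):
    q=least_squares(lambda b:proj(n,W(v,[b[0],b[1],131]))-[x,y],[50,0]).x;print('punch local',n,q)
for n,x,y in(('top',265,164),('top',260,0)):pass
# blank corners: top view
for x,y,z in((420,213,34),(605,278,46),(365,342,34),(553,408,46)):
    q=least_squares(lambda b:proj('top',W(v,[b[0],b[1],z]))-[210+x/7,130+y/7],[-50,0]).x;print('blank',q)
print('bore',W(v,[50,0,81]),'pin',W(v,[-69,0,30]))
E
```

```text
[0.56814043 0.02164731 1.15912871] [[-0.4, 0.1], [-0.6, -1.0], [-0.6, -0.7], [-0.2, -1.2], [-1.8, -0.8], [-1.4, -0.7], [-1.1, -1.5], [-0.5, -2.2], [-1.2, -0.9], [-1.3, -1.3], [-0.9, -0.7], [0.6, -1.6], [1.1, -0.3]]
punch local top [49.61542323  0.30881091]
punch local scene [54.72914689 -1.43030995]
blank [ -9.82944459 -25.19455635]
blank [-78.7755277  -25.59783115]
blank [-10.03621641  25.38005695]
blank [-79.46800605  24.00926037]
bore [0.58814734 0.06747005 0.081     ] pin [ 0.54053089 -0.04158808  0.03      ]
```

```bash
cat >>geo.py <<'E'
from scipy.spatial.transform import Rotation as Ro
def down(a): # jaw axis at world angle a
    y=np.array([np.cos(a),np.sin(a),0]);z=np.array([0,0,-1.]);return Ro.from_matrix(np.c_[np.cross(y,z),y,z]).as_rotvec()
YAW=1.159
bore=np.array([.5881,.0675]);pin=np.array([.5405,-.0416])
E
python3 - <<'E'
from geo import *
from rig import kin,r
a0=Ro.from_rotvec(r.read_state()['tcp_rot']).as_matrix()[:,1];print('jaw',a0)
for k in range(4):
  a=YAW+k*np.pi/2
  for p in((*pin,.15),(*pin,.034),(*bore,.2),(*bore,.092),(*bore,.122)):
    q=kin.ik(np.array(p),down(a));print(k,p[2],None if q is None else np.round(q,2))
E
```

```text
jaw [ 0.25787252 -0.96617725 -0.00181159]
0 0.15 [ 0.77  0.57 -0.97  1.88  0.56  0.99  0.71]
0 0.034 [ 0.76  0.81 -0.98  1.94  0.89  0.9   0.47]
0 0.2 [ 0.73  0.88 -1.41  1.72  0.9   1.36  0.31]
0 0.092 [ 0.44  0.68 -0.81  1.8   0.61  0.93  0.51]
0 0.122 [ 0.43  0.63 -0.8   1.78  0.54  0.96  0.57]
1 0.15 [ 0.95  0.79 -1.3   1.88  0.84  1.17  2.07]
1 0.034 [ 0.93  1.09 -1.31  1.93  1.18  1.18  1.87]
1 0.2 [ 0.7   0.79 -1.3   1.72  0.79  1.28  1.95]
1 0.092 [ 0.69  1.01 -1.31  1.79  1.04  1.23  1.8 ]
1 0.122 [ 0.69  0.94 -1.31  1.77  0.97  1.24  1.84]
2 0.15 [ 0.67  0.5  -0.81  1.89  0.45  0.94 -2.34]
2 0.034 [ 0.47  0.63 -0.56  1.95  0.5   0.7  -2.38]
2 0.2 [-0.34  0.4   0.24  1.75 -0.11  1.   -2.05]
2 0.092 [ 0.35  0.63 -0.68  1.8   0.5   0.88 -2.54]
2 0.122 [ 0.4   0.62 -0.76  1.78  0.51  0.95 -2.55]
3 0.15 [ 0.74  0.54 -0.92  1.89  0.52  0.97 -0.83]
3 0.034 [ 0.6   0.69 -0.73  1.94  0.66  0.77 -0.93]
3 0.2 [ 0.69  0.76 -1.27  1.72  0.77  1.26 -1.18]
3 0.092 [ 0.46  0.7  -0.86  1.8   0.65  0.95 -1.08]
3 0.122 [ 0.52  0.69 -0.94  1.78  0.65  1.02 -1.09]
```

```bash
python3 - <<'E'
from geo import *
from rig import kin,r,eyes
import cv2
rot=down(YAW+3*np.pi/2)
r.move_gripper(0.0)
r.move_pose(np.array([*pin,.13]),rot)
r.move_straight(np.array([*pin,.056]),vel=.08)
s=r.read_state();print(s['clock'],s['tcp_pos'],s['force'],s['finger_gap'])
for n,(x,y,w,h) in dict(top=(210,130,105,80),scene=(150,165,133,80)).items():
    c=eyes.camera(n);im=cv2.resize(c['frame'][y:y+h,x:x+w],(560,round(560*h/w)),interpolation=cv2.INTER_CUBIC)
    out=im if n=='top' else np.vstack([out[60:320],im[:335]])
cv2.imwrite('pics/press.png',cv2.convertScaleAbs(out,alpha=1.4))
E
```

```text
4.4333 [ 0.54097114 -0.04147704  0.05643162] [0.92461024 0.64964444 0.58555991] 5.069214116996889e-06
```

View pics/press.png

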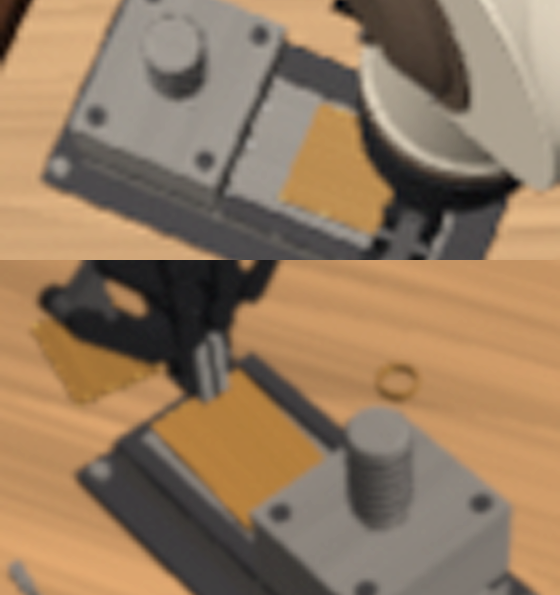

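The shut fingertips hang just above the far end of the blank, centred between the rails. In the lower, scene half of the picture that is at about (210,395). Next I'll press down.

```bash
python3 - <<'E'
from geo import *
from rig import r
p=r.read_state()['tcp_pos']
for z,f in((.040,15),(.036,18),(.030,22)):
    h=r.move_straight(np.array([p[0],p[1],z]),vel=.012,stop_force=f)
    s=r.read_state();print(z,h,round(s['clock'],2),s['tcp_pos'],s['force'])
    if h:break
r.hold(.3);s=r.read_state();print(s['tcp_pos'],s['force'])
E
```

```text
0.04 False 6.02 [ 0.54076661 -0.04205522  0.04021883] [-2.40794403 -0.78080179  5.36244168]
0.036 False 6.5 [ 0.54080542 -0.04202334  0.03611574] [-1.46966684 -1.31969626  4.18520693]
0.03 True 6.85 [ 0.54074936 -0.04204654  0.03412305] [-1.9794792  -0.14386614  6.28972106]
[ 0.54076086 -0.04207594  0.03414269] [-0.41455797  0.558937    6.34984802]
```

Contact stopped the press at z = 34.1 mm, which is the flat-blank height (30 + 4 mm). Next I'll lift, move over the punch and check the position again.

```bash
python3 - <<'E'
from geo import *
from rig import r,eyes
import cv2
rot=down(YAW+3*np.pi/2)
p=r.read_state()['tcp_pos']
r.move_straight(np.array([p[0],p[1],.18]),vel=.12)
r.move_gripper(.085)
r.move_straight(np.array([*bore,.19]),vel=.15,rotation=rot)
r.move_straight(np.array([*bore,.125]),vel=.1,stop_force=10)
s=r.read_state();print(s['clock'],s['tcp_pos'],s['force'],s['finger_gap'])
for n,(x,y,w,h) in dict(top=(210,130,105,80),scene=(150,165,133,80)).items():
    c=eyes.camera(n);im=cv2.resize(c['frame'][y:y+h,x:x+w],(560,round(560*h/w)),interpolation=cv2.INTER_CUBIC)
    out=im if n=='top' else np.vstack([out[60:320],im[:335]])
cv2.imwrite('pics/pre.png',cv2.convertScaleAbs(out,alpha=1.4))
E
```

```text
11.0583 [0.58840897 0.06790335 0.1253065 ] [0.22181136 0.53891946 0.19295011] 0.0851320529856691
```

View pics/pre.png

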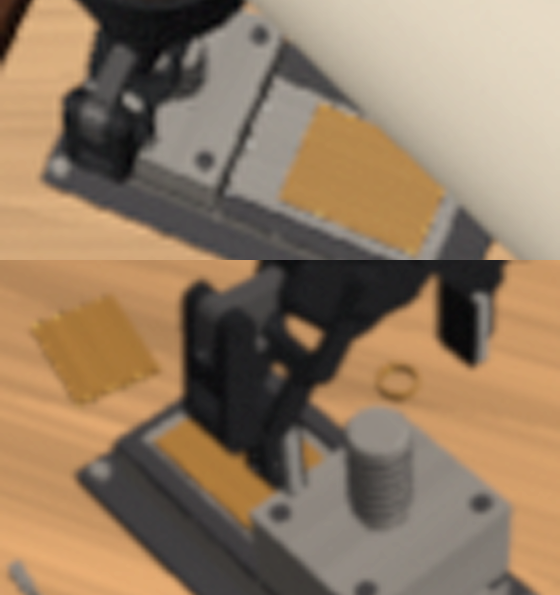

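The fingers straddle the punch, with the tip midpoint at about (377,425) and the punch top at (380,435). The blank looks flat. Next I'll descend and grip softly.

```bash
python3 - <<'E'
from geo import *
from rig import r
J=np.array([np.cos(YAW-np.pi/2),np.sin(YAW-np.pi/2),0]);X=np.array([np.cos(YAW),np.sin(YAW),0])
def show(t):
    s=r.read_state();print(t,round(s['clock'],2),np.round(s['tcp_pos'],4),'F jaw,x,z',np.round([s['force']@J,s['force']@X,s['force'][2]],2),np.round(s['torque'],2),round(s['finger_gap'],4))
h=r.move_straight(np.array([*bore,.092]),vel=.05,stop_force=8);show(f'down {h}')
r.move_gripper(.02,f_grip=20);r.hold(.3);show('grip')
E
```

```text
down False 11.97 [0.5882 0.0677 0.0921] F jaw,x,z [-0.99 -0.39  0.17] [-0.01 -0.03 -0.01] 0.0847
grip 12.83 [0.5883 0.0675 0.0922] F jaw,x,z [-0.05 -0.88  2.56] [-0.14  0.03 -0.02] 0.0252
```

```bash
cat >>geo.py <<'E'
J=np.array([np.cos(YAW-np.pi/2),np.sin(YAW-np.pi/2),0]);X=np.array([np.cos(YAW),np.sin(YAW),0])
def show(r,t):
    s=r.read_state();print(t,round(s['clock'],2),np.round(s['tcp_pos'],4),'F jaw,x,z',np.round([s['force']@J,s['force']@X,s['force'][2]],2),'T jaw,x',np.round([s['torque']@J,s['torque']@X],2),round(s['finger_gap'],4))
E
python3 - <<'E'
from geo import *
from rig import r
r.move_gripper(.02,f_grip=35);show(r,'grip35')
for z in(.096,.104):
    h=r.move_straight(np.array([*bore,z]),vel=.015,stop_force=15);r.hold(.1);show(r,h)
# probe laterally for play in the bore
for nm,D in(('jaw',J),('x',X)):
    for d in(.0008,.0016,0,-.0008,-.0016,0):
        h=r.move_straight(np.array([*bore,.104])+d*D,vel=.01,stop_force=8);r.hold(.1);show(r,f'{nm} {d} {h}')
E
```

```text
grip35 13.05 [0.5883 0.0675 0.0923] F jaw,x,z [ 0.36 -0.57  4.19] T jaw,x [-0.15 -0.04] 0.0252
False 13.57 [0.5877 0.0675 0.0957] F jaw,x,z [ 0.03  0.22 -2.21] T jaw,x [-0.03  0.01] 0.025
False 14.35 [0.588  0.0675 0.1039] F jaw,x,z [-0.01 -0.03 -2.26] T jaw,x [ 0.03 -0.08] 0.0252
jaw 0.0008 False 14.7 [0.5888 0.0672 0.1039] F jaw,x,z [-0.28 -0.26 -2.04] T jaw,x [0.01 0.  ] 0.0248
jaw 0.0016 False 15.05 [0.5895 0.0669 0.104 ] F jaw,x,z [-1.19 -0.61 -2.  ] T jaw,x [0.01 0.06] 0.0252
jaw 0 False 15.46 [0.5882 0.0674 0.1041] F jaw,x,z [-0.19  0.45 -2.6 ] T jaw,x [0.04 0.  ] 0.0249
jaw -0.0008 False 15.81 [0.5873 0.0678 0.104 ] F jaw,x,z [ 0.39 -0.26 -2.59] T jaw,x [-0.   -0.01] 0.0255
jaw -0.0016 False 16.16 [0.5872 0.0678 0.1041] F jaw,x,z [ 2.77 -0.9  -3.88] T jaw,x [ 0.06 -0.74] 0.0251
jaw 0 False 16.57 [0.5877 0.0678 0.1039] F jaw,x,z [ 0.15 -0.24 -2.78] T jaw,x [-0.01  0.06] 0.0252
x 0.0008 False 16.92 [0.5884 0.0683 0.104 ] F jaw,x,z [-0.72  0.32 -2.57] T jaw,x [-0.01 -0.06] 0.0251
x 0.0016 False 17.27 [0.5886 0.0686 0.1039] F jaw,x,z [ 0.32 -1.05 -2.42] T jaw,x [-0.34  0.05] 0.0253
x 0 False 17.68 [0.5882 0.0677 0.104 ] F jaw,x,z [ 0.08 -1.   -1.67] T jaw,x [0.02 0.01] 0.025
x -0.0008 False 18.02 [0.5878 0.0668 0.104 ] F jaw,x,z [ 0.36  0.74 -1.49] T jaw,x [-0.02  0.03] 0.0249
x -0.0016 False 18.38 [0.5876 0.0664 0.1041] F jaw,x,z [ 0.08  1.4  -3.49] T jaw,x [ 0.39 -0.05] 0.0253
x 0 False 18.78 [0.588  0.0673 0.1039] F jaw,x,z [-0.59  0.27 -3.14] T jaw,x [-0.04  0.03] 0.0251
```

The reading of about -2.9 N matches the punch's weight. It moves freely, with side contact only about 1 mm either way and a small +jaw offset. Next I'll draw it up to 30 mm.

```bash
python3 - <<'E'
from geo import *
from rig import r,eyes
import cv2
b=np.array([*bore,0])+.0003*J
for z in(.104,.113,.1222):
    h=r.move_straight(b+[0,0,z],vel=.015,stop_force=15);show(r,h)
    if h:break
r.hold(.5);show(r,'hold')
x,y,w,h=160,180,125,90
c=eyes.camera('scene');im=cv2.resize(c['frame'][y:y+h,x:x+w],None,fx=6,fy=6,interpolation=cv2.INTER_CUBIC)
cv2.imwrite('pics/up.png',cv2.convertScaleAbs(im,alpha=1.5))
E
```

```text
False 19.03 [0.5884 0.0673 0.104 ] F jaw,x,z [ 0.82  1.45 -1.87] T jaw,x [-0.03  0.01] 0.0249
False 19.78 [0.5884 0.0673 0.113 ] F jaw,x,z [-0.41 -0.49 -2.74] T jaw,x [-0.03 -0.01] 0.0253
False 20.55 [0.5884 0.0673 0.1222] F jaw,x,z [ 0.66 -0.01 -2.91] T jaw,x [ 0.02 -0.04] 0.025
hold 21.05 [0.5884 0.0674 0.1222] F jaw,x,z [ 0.24 -0.24 -2.42] T jaw,x [-0.05 -0.02] 0.0253
```

View pics/up.png

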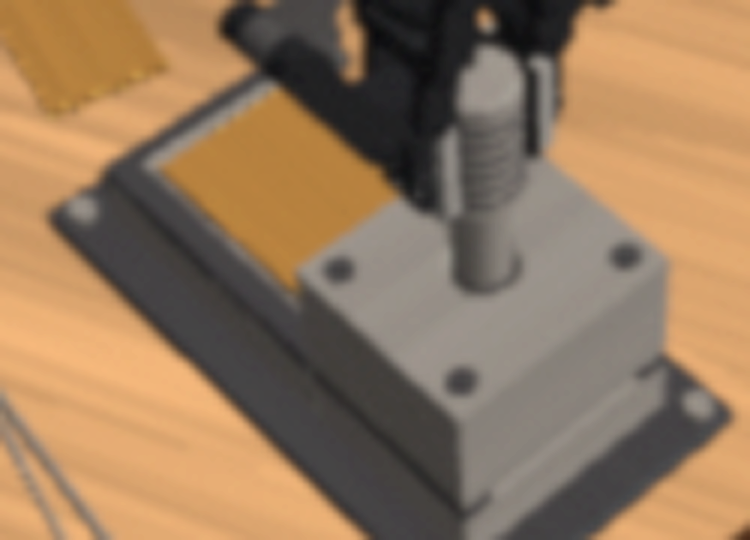

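The shank is exposed, with the thin dark line at the bore mouth near (482,290). The grip is firmly held and the blank lies flat inside the rails with an even margin. Side forces are under 1 N, so I'll hand in.

```bash
python3 - <<'E'
from geo import *
from rig import r,close_job
show(r,'end');print(close_job())
E
```

```text
end 21.1 [0.5884 0.0674 0.1222] F jaw,x,z [-0.36 -0.29 -1.63] T jaw,x [-0.03 -0.03] 0.0253
the job is handed in; nothing more can be done
None
```

The job is handed in at about 21 s, with the blank pressed flat and the punch held 30 mm up. No verdict was reported.

- **Blank:** I pressed it down over the stop pin with the fingers shut. They stopped on firm contact at z = 34.1 mm, against the 34 mm expected for a flat blank. The last picture shows it flat between the rails. I had no direct reading of the pin.
- **Punch:** I gripped it with 35 N, felt for its play in the bore, centred it there and drew it straight up 30 mm.
- **Last checks:**
  - The gap between the fingers was 25.3 mm on the 26 mm grip.
  - Side forces were under 1 N.
  - The vertical force varied between -1.6 and -2.9 N, close to the punch's weight of about 3 N.
  - The last picture shows the shank exposed, with a dark line at the bore mouth. The line is faint at this resolution, so the 30 mm rests mainly on the arm's travel.
- **Other things on the bench:** I did not touch them. I did not measure their positions again at the end.

No check failed. The cutter fit was off by 1–2 pixels (about 2–4 mm), which the centring in the bore made up for.

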